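# Pin the set-square template down in order

### The job

Pin the white triangular template to the cutting table: with the fingertips press its pins gently down until they are fully home, first the pin at the square corner, then the pin at the sharpest corner, then the pin at the remaining corner, each home before the next is started. Leave the fourth pin, halfway along the longest side, standing up. Do not grip or pull up any pin, and do not shift the weight, dish, tape measure or thread spool.

Things in the scene. Friction and masses are not known exactly. Their poses are not given: they have to be found in the camera images.
- template: White triangular frame fixed flat on the table, 5 mm thick, turned any way round: three bars 36 mm wide, round corners, open middle. Origin: underside, middle of the longest bar; z up. Pins at x, y (mm): square 90 deg corner (-55, 95); sharpest, 30 deg (110, 0); remaining, 60 deg (-110, 0); fourth pin (0, 0). Template and pins bear at most 20 N of pressing.
- pin_square_head (a point): Pin at the square corner, to be pressed first. Flat black round head 24 mm across and 7 mm thick on a thin steel shank. The origin is the centre of the head's flat top face, z up. Head top height above the table: 22 mm minus the joint value.
- pin_sharp_head (a point): Pin at the sharpest corner (the far end of the 191 mm side from the square corner), to be pressed second. Flat black round head 24 mm across and 7 mm thick on a thin steel shank. The origin is the centre of the head's flat top face, z up. Head top height above the table: 22 mm minus the joint value.
- pin_blunt_head (a point): Pin at the remaining corner (the far end of the 110 mm side from the square corner), to be pressed third. Flat black round head 24 mm across and 7 mm thick on a thin steel shank. The origin is the centre of the head's flat top face, z up. Head top height above the table: 22 mm minus the joint value.
- pin_mid_head (a point): Fourth pin, halfway along the longest (220 mm) side, to be left standing up. Flat black round head 24 mm across and 7 mm thick on a thin steel shank. The origin is the centre of the head's flat top face, z up. Head top height above the table: 22 mm minus the joint value.
- pin_square (a joint): Travel of the square-corner pin, m: 0 = all the way up (head top 22 mm above the table), 0.010 = fully home (head resting on the template, head top 12 mm above the table, hard stop). Starts at 0.002 to 0.003. It slides straight down against about 2.5 N of friction, has no spring and stays where it is left.
- pin_sharp (a joint): Travel of the sharpest-corner pin, m: 0 = all the way up (head top 22 mm above the table), 0.010 = fully home (head resting on the template, head top 12 mm above the table, hard stop). Starts at 0.002 to 0.003. It slides straight down against about 2.5 N of friction, has no spring and stays where it is left.
- pin_blunt (a joint): Travel of the remaining-corner pin, m: 0 = all the way up (head top 22 mm above the table), 0.010 = fully home (head resting on the template, head top 12 mm above the table, hard stop). Starts at 0.002 to 0.003. It slides straight down against about 2.5 N of friction, has no spring and stays where it is left.
- pin_mid (a joint): Travel of the fourth pin, m: 0 = all the way up (head top 22 mm above the table), 0.010 = fully home (head resting on the template, head top 12 mm above the table, hard stop). Starts at 0.002 to 0.003. It slides straight down against about 2.5 N of friction, has no spring and stays where it is left.
- weight: Loose bright steel pattern weight, a round button shape 32 mm across and 30 mm high with a waist, standing on the template about the middle of the bar from the square to the sharpest corner. Origin: centre of its underside.
- dish: Loose round steel pin dish 84 mm across and 20 mm high, on the table beside the longest side. Origin: centre of its underside.
- tape: Loose black round tape measure 64 mm across, 23 mm high, lying flat on the table to the robot's right. Origin: centre of its underside.
- spool: Loose pale thread spool 40 mm across, 45 mm high, upright on the table to the robot's left. Origin: centre of its underside.
Not all that is in view belongs to the job. Leave any yellow look-alike of the dish alone. What is shaped like the spool but yellow is not meant.

How it is judged:
By the outcome, as a careful person would: the job done as asked, in the order asked, and still so for the second after the job is handed in, with the robot touching nothing.
It also fails if it takes over 45 s, if anything falls off the work surface, if the arm or the gripper's body presses on something with over 40 N, if the wrist force passes 120 N, or if a joint passes its speed limit or range.

### The arm

A 6-joint arm with a two-finger parallel gripper is mounted at the origin on the work surface. World frame = base frame: x ahead of the robot, y to its left, z up, the work surface at z = 0. Lengths are in m, angles in rad, forces in N, time in s.
With the tool pointing down it reaches from about 0.35 to 0.975 m from the base axis. Payload 7.1 kg.
Tool frame: the origin (TCP) lies between the finger pads; the fingertips stand 11 mm ahead of it and the grasp point (between the pads) lies 8 mm behind it; z points along the fingers, y is the line along which they close (so a half turn about z gives the same grasp; the last joint's range is limited). The gripper opens to 88 mm and grips with 3 to 60 N. Pads are 20 mm wide; open, the fingers measure 115 mm over their backs; the gripper's body (75 mm by 178 mm) begins 61 mm behind the grasp point.
Start: joints at [1.321, 0.423, 1.63, -0, 1.089, -0.019], TCP at [0.143, 0.608, 0.234] pointing down, gripper open.
Joint ranges: [-3, 3], [-0.9, 2.11], [0.09, 2.58], [-1.31, 4.45], [0.11, 2.69], [-2.54, 2.54]. Speed limits (rad/s): [2.39, 2.39, 3.01, 3.14, 3.14, 3.14].

### API

Orientations are given as a 3x3 rotation matrix whose columns are the frame's x, y, z axes.
In Python, from station import bot gives the robot as it stands.
- The arm moves only by the tool carry_out, never from a script. Its argument "steps" is a list of rows, each an object of numbers: "x", "y", "z": the shift along the tool's x, y, z as a fraction of full scale; "wx", "wy", "wz": the turn, a rotation vector about the tool's x, y, z as a fraction of full scale; "grip": the opening, from -1 (shut) to 1 (fully open), so that 0 is half open. In form: [{"x": .., "y": .., "z": .., "wx": .., "wy": .., "wz": .., "grip": ..}, ...]. A call has exactly 8 rows; each row is the pose to reach, as a shift and turn from the pose commanded when the call began, along the tool's axes at that moment, turning the shorter way round; what a row does not reach only later rows make up. Full scale, the value 1, is 150 mm for a shift and pi rad for a turn. A row lasts 1/12 s, in which the tool goes at most 41.7 mm and 7.16 degrees, less where a joint would pass 70% of its speed; a pose out of reach is approached as far as the arm can. A call with a number of a shift or a turn outside -1 to 1 is refused whole. A call with a gripper value outside its range is refused whole. The fingers move at their own pace and stop on an object; "newtons" is the grip in N (left out, the last holds). Time passes only in rows, so rows that repeat a pose let the fingers close, or fill a call up. It gives the time, the measured TCP pose, the force, the opening and the grip force at its end, in the units of the state.
- bot.state(): the state, without advancing time (a new reading comes with each control period).
- bot.read_camera(name): name is "scene" or "top" or "wrist"; returns (picture, depth): 400x640x3 uint8, red, green, blue; 400x640 float32, m along the optical axis (not along the pixel's ray), 0 where there is no reading.
- bot.camera_model(name): a dict with "camera_matrix" (3x3 intrinsics, pixels), "rvec" (rotation vector, rad) and "tvec" (3), from world to camera coordinates, as OpenCV has them; the wrist camera has in their place "T_tool_cam" (4x4, takes a point from camera to tool coordinates, whose origin is the TCP and whose axes are the flange's). Camera axes: x right, y down, z forward; pixel columns grow to the right and rows downward; lengths in m; the calibration is good to about 2 mm. A picture is of the moment at which its call begins: read the wrist's pose just before it. camera_model takes no time and is no camera call.
- bot.finish_job(): hands the job in; it is judged then, once.
The state is a dict: "clock": time; "joint_positions": joint angles; "qd": joint speeds; "joint_efforts": joint torques, N m; "ee_pos": TCP position; "ee_rot": TCP orientation; "ft_force": force on the tool from outside, world axes, zero at the start; "moment": the same for the moment, N m; "opening": finger opening in m; "finger_force": force on a finger pad.
Only numpy, scipy, OpenCV 4.12 (cv2) and the standard library are available. Lean on these libraries where they do the work, as an engineer would, in place of code of your own. Each camera call takes 0.05 s, during which the arm holds its last target. There are 200 camera calls.

## Working session

There is one attempt and no reset: what is moved stays moved. The work goes in short steps, Python scripts to look and compute and a tool call to move; the robot and the scene stay as the last step left them, time stands still between calls to the robot, and variables do not carry over. Pictures are saved under pics/ and viewed, at most 10 in all, crops included, and the job is handed in when it is done.

Besides the shell and the picture viewer there is one more tool, called as name([rows], argument=value, ...), one row to a line, values as JSON. carry_out: Moves the arm, as the interface text tells. Its arguments: {"type":"object","properties":{"steps":{"type":"array"},"newtons":{"type":"number"}},"required":["steps"]}

```bash
mkdir -p pics
cat > h.py <<'E'
import numpy as np, cv2
from station import bot
def save(n,im,f): cv2.imwrite(f'pics/{f}.png',im[:,:,::-1])
def pix2w(name,u,v,z):
    m=bot.camera_model(name);K=np.array(m['camera_matrix']);R=cv2.Rodrigues(np.array(m['rvec'],float))[0];t=np.array(m['tvec'],float).ravel()
    d=R.T@np.linalg.solve(K,[u,v,1.]);c=-R.T@t
    return c+d*(z-c[2])/d[2]
E
python3 - <<'E'
from h import *
s=bot.state()
print(s['clock'],s['ee_pos'],np.round(s['ee_rot'],4),s['ft_force'],s['opening'])
for n in('top','scene'):
    im,d=bot.read_camera(n);save(n,im,n+'1');np.save(n+'d.npy',d)
    print(n,bot.camera_model(n))
E
```

```text
0.0 [0.14281619 0.60791515 0.23290087] [[-9.735e-01  2.287e-01 -4.000e-04]
 [ 2.287e-01  9.735e-01 -1.500e-03]
 [ 0.000e+00 -1.500e-03 -1.000e+00]] [0.86726607 0.55568131 0.77677445] 0.08784668810224365
top {'camera_matrix': array([[500.71583724,   0.        , 320.74536693],
       [  0.        , 500.71583724, 197.23745061],
       [  0.        ,   0.        ,   1.        ]]), 'rvec': array([ 2.14624405, -2.17478756,  0.10864197]), 'tvec': array([0.0636667 , 0.58271223, 1.192739  ])}
scene {'camera_matrix': array([[383.41840193,   0.        , 317.35496472],
       [  0.        , 383.41840193, 193.51283068],
       [  0.        ,   0.        ,   1.        ]]), 'rvec': array([ 2.32844146,  0.85273635, -0.29896936]), 'tvec': array([-0.4576226 , -0.24444366,  1.23079856])}
```

View pics/top1.png

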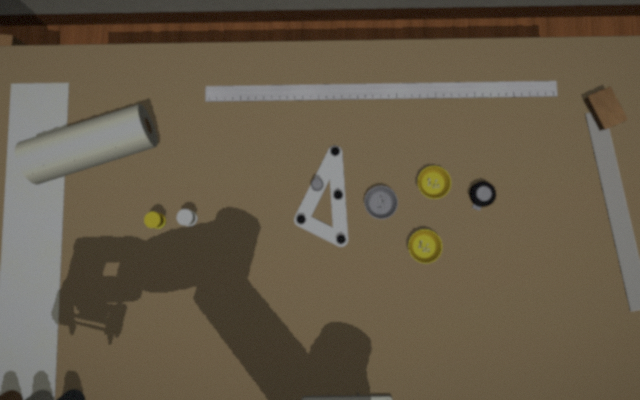

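Pins seen: (335,151), (338,195), (301,219) and (341,239). The weight is at (317,183), the dish at (380,201), the tape at (482,194), and the white spool at (187,217), all against yellow look-alikes. The other black round things are the tape (482,194) and the cups at bottom left. Next is a close crop with sub-pixel centres.

Run:
```python
from h import *
im=cv2.imread('pics/top1.png')
cv2.imwrite('pics/crop1.png',cv2.resize(im[135:255,270:410],None,fx=5,fy=5,interpolation=cv2.INTER_CUBIC))
g=cv2.cvtColor(im,cv2.COLOR_BGR2GRAY)
P={}
for n,(u,v) in dict(sq=(301,219),sh=(335,151),bl=(341,239),mid=(338,195)).items():
    w=g[v-7:v+8,u-7:u+8]; k=cv2.connectedComponentsWithStats((w<60).astype('uint8'))
    i=1+np.argmax(k[2][1:,4]); c=k[3][i]+[u-7,v-7]; P[n]=pix2w('top',*c,0.0195)
    print(n,c,k[2][i,4],P[n].round(4))
for a,b in(('sq','sh'),('sq','bl'),('sh','bl'),('mid','bl')): print(a,b,np.linalg.norm(P[a]-P[b]).round(4))
# rigid fit
M=dict(sq=(-.055,.09526),sh=(.11,0),bl=(-.11,0),mid=(0,0))
A=np.array([M[n] for n in P]);B=np.array([P[n][:2] for n in P])
a0,b0=A.mean(0),B.mean(0);U,S,Vt=np.linalg.svd((A-a0).T@(B-b0));R=Vt.T@U.T
print(np.linalg.det(R));F=(A-a0)@R.T+b0
for n,f,b in zip(P,F,B): print(n,f.round(4),(f-b).round(4))
for n,u,v,z in(('weight',317,183,.035),('dish',380,201,.02)): print(n,pix2w('top',u,v,z).round(3))
```

```text
sq [300.57446809 218.68085106] 47 [0.5325 0.1064 0.0195]
sh [334.70833333 150.5       ] 48 [0.7018 0.0197 0.0195]
bl [340.57142857 238.53061224] 49 [0.4825 0.0088 0.0195]
mid [337.64583333 194.35416667] 48 [0.5915 0.0142 0.0195]
sq sh 0.1902
sq bl 0.1096
sh bl 0.2196
mid bl 0.1091
1.0000000000000002
sq [0.5323 0.1066] [-0.0001  0.0002]
sh [0.7019 0.0196] [ 0.     -0.0001]
bl [0.4821 0.0087] [-0.0004 -0.0001]
mid [0.592  0.0142] [ 0.0005 -0.    ]
weight [0.618 0.065 0.035]
dish [ 0.574 -0.09   0.02 ]
```

View pics/crop1.png

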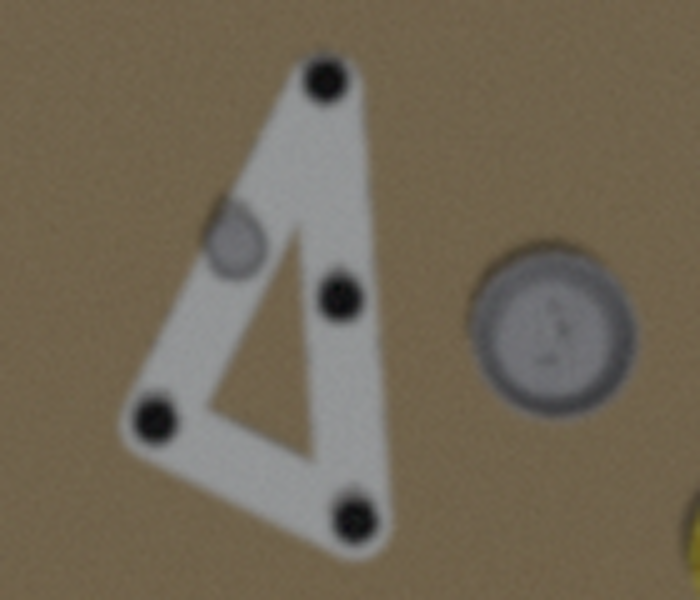

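The side lengths match (190/110/220 mm): square (0.532,0.107), sharp (0.702,0.020), blunt (0.482,0.009), mid (0.592,0.014). I'll travel high with the fingers shut.

carry_out([
  {"x":-0.06,"y":-0.05,"grip":-1},
  {"x":-0.18,"y":-0.145,"grip":-1},
  {"x":-0.32,"y":-0.26,"grip":-1},
  {"x":-0.46,"y":-0.37,"grip":-1},
  {"x":-0.6,"y":-0.48,"grip":-1},
  {"x":-0.73,"y":-0.59,"grip":-1},
  {"x":-0.87,"y":-0.7,"grip":-1},
  {"x":-1,"y":-0.81,"grip":-1},
], newtons=10)

```text
schema error: expected keys x, y, z, wx, wy, wz, grip
```

carry_out([
  {"x":-0.13,"y":-0.105,"grip":-1},
  {"x":-0.26,"y":-0.21,"grip":-1},
  {"x":-0.39,"y":-0.315,"grip":-1},
  {"x":-0.52,"y":-0.42,"grip":-1},
  {"x":-0.65,"y":-0.52,"grip":-1},
  {"x":-0.77,"y":-0.62,"grip":-1},
  {"x":-0.88,"y":-0.71,"grip":-1},
  {"x":-1,"y":-0.81,"grip":-1},
])

```text
schema error: expected keys x, y, z, wx, wy, wz, grip
```

carry_out([
  {"x":-0.13,"y":-0.105,"grip":-1},
  {"x":-0.26,"y":-0.21,"grip":-1},
  {"x":-0.39,"y":-0.315,"grip":-1},
  {"x":-0.52,"y":-0.42,"grip":-1},
  {"x":-0.64,"y":-0.52,"grip":-1},
  {"x":-0.75,"y":-0.61,"grip":-1},
  {"x":-0.85,"y":-0.69,"grip":-1},
  {"x":-0.9,"y":-0.73,"grip":-1},
])

```text
schema error: expected keys x, y, z, wx, wy, wz, grip
```

carry_out([
  {"x":-0.06,"y":-0.05,"z":0,"wx":0,"wy":0,"wz":0,"grip":-1},
  {"x":-0.18,"y":-0.145,"z":0,"wx":0,"wy":0,"wz":0,"grip":-1},
  {"x":-0.32,"y":-0.26,"z":0,"wx":0,"wy":0,"wz":0,"grip":-1},
  {"x":-0.46,"y":-0.37,"z":0,"wx":0,"wy":0,"wz":0,"grip":-1},
  {"x":-0.6,"y":-0.48,"z":0,"wx":0,"wy":0,"wz":0,"grip":-1},
  {"x":-0.73,"y":-0.59,"z":0,"wx":0,"wy":0,"wz":0,"grip":-1},
  {"x":-0.87,"y":-0.7,"z":0,"wx":0,"wy":0,"wz":0,"grip":-1},
  {"x":-1,"y":-0.81,"z":0,"wx":0,"wy":0,"wz":0,"grip":-1},
], newtons=10)

```text
clock: 0.77
ee_pos: [0.262, 0.4538, 0.2335]
ee_rot: [[-0.973, 0.229, -0.0], [0.229, 0.973, -0.001], [-0.0, -0.001, -1.0]]
ft_force: [0.6, 0.7, 0.3]
opening: 0.0377
finger_force: 0.0
```

carry_out([
  {"x":-0.13,"y":-0.105,"z":0,"wx":0,"wy":0,"wz":0,"grip":-1},
  {"x":-0.26,"y":-0.21,"z":0,"wx":0,"wy":0,"wz":0,"grip":-1},
  {"x":-0.39,"y":-0.315,"z":0,"wx":0,"wy":0,"wz":0,"grip":-1},
  {"x":-0.52,"y":-0.42,"z":0,"wx":0,"wy":0,"wz":0,"grip":-1},
  {"x":-0.65,"y":-0.52,"z":0,"wx":0,"wy":0,"wz":0,"grip":-1},
  {"x":-0.77,"y":-0.62,"z":0,"wx":0,"wy":0,"wz":0,"grip":-1},
  {"x":-0.88,"y":-0.71,"z":0,"wx":0,"wy":0,"wz":0,"grip":-1},
  {"x":-1,"y":-0.81,"z":0,"wx":0,"wy":0,"wz":0,"grip":-1},
])

```text
clock: 1.43
ee_pos: [0.3797, 0.3015, 0.2335]
ee_rot: [[-0.973, 0.229, -0.0], [0.229, 0.973, -0.0], [0.0, -0.0, -1.0]]
ft_force: [0.9, -0.5, -0.1]
opening: 0.0005
finger_force: 0.0
```

carry_out([
  {"x":-0.13,"y":-0.105,"z":0,"wx":0,"wy":0,"wz":0,"grip":-1},
  {"x":-0.26,"y":-0.21,"z":0,"wx":0,"wy":0,"wz":0,"grip":-1},
  {"x":-0.39,"y":-0.315,"z":0,"wx":0,"wy":0,"wz":0,"grip":-1},
  {"x":-0.52,"y":-0.42,"z":0,"wx":0,"wy":0,"wz":0,"grip":-1},
  {"x":-0.64,"y":-0.52,"z":0,"wx":0,"wy":0,"wz":0,"grip":-1},
  {"x":-0.75,"y":-0.61,"z":0,"wx":0,"wy":0,"wz":0,"grip":-1},
  {"x":-0.85,"y":-0.69,"z":0,"wx":0,"wy":0,"wz":0,"grip":-1},
  {"x":-0.9,"y":-0.73,"z":0,"wx":0,"wy":0,"wz":0,"grip":-1},
])

```text
clock: 2.1
ee_pos: [0.4864, 0.1636, 0.2336]
ee_rot: [[-0.973, 0.23, 0.0], [0.23, 0.973, -0.0], [-0.0, -0.0, -1.0]]
ft_force: [-0.7, 0.4, 0.2]
opening: 0.0005
finger_force: 0.0
```

carry_out([
  {"x":-0.1,"y":-0.08,"z":0,"wx":0,"wy":0,"wz":0,"grip":-1},
  {"x":-0.2,"y":-0.16,"z":0.1,"wx":0,"wy":0,"wz":0,"grip":-1},
  {"x":-0.29,"y":-0.23,"z":0.22,"wx":0,"wy":0,"wz":0,"grip":-1},
  {"x":-0.35,"y":-0.28,"z":0.36,"wx":0,"wy":0,"wz":0,"grip":-1},
  {"x":-0.385,"y":-0.3,"z":0.5,"wx":0,"wy":0,"wz":0,"grip":-1},
  {"x":-0.385,"y":-0.3,"z":0.62,"wx":0,"wy":0,"wz":0,"grip":-1},
  {"x":-0.385,"y":-0.3,"z":0.7,"wx":0,"wy":0,"wz":0,"grip":-1},
  {"x":-0.385,"y":-0.3,"z":0.7,"wx":0,"wy":0,"wz":0,"grip":-1},
])

```text
clock: 2.77
ee_pos: [0.5296, 0.1083, 0.1263]
ee_rot: [[-0.973, 0.229, -0.005], [0.229, 0.973, -0.001], [0.004, -0.002, -1.0]]
ft_force: [-0.3, 0.5, 1.5]
opening: 0.0006
finger_force: 0.0
```

Run:
```python
from h import *
s=bot.state();print(s['clock'],s['ee_pos'],s['ft_force'])
m=bot.camera_model('wrist');print(m)
im,d=bot.read_camera('wrist');save('w',im,'w1')
np.savez('w1.npz',d=d,p=s['ee_pos'],R=s['ee_rot'])
```

```text
2.7667 [0.52961992 0.10834694 0.12628165] [-0.28180378  0.46147384  1.47765653]
{'camera_matrix': array([[351.64287685,   0.        , 314.68548247],
       [  0.        , 351.64287685, 202.87149388],
       [  0.        ,   0.        ,   1.        ]]), 'T_tool_cam': array([[-2.71269658e-04, -9.54081428e-01, -2.99547251e-01,
         8.32142784e-02],
       [ 9.99999847e-01, -4.03145275e-04,  3.78450488e-04,
        -8.03570929e-04],
       [-4.81833641e-04, -2.99547103e-01,  9.54081391e-01,
        -1.50730578e-01],
       [ 0.00000000e+00,  0.00000000e+00,  0.00000000e+00,
         1.00000000e+00]])}
```

View pics/w1.png

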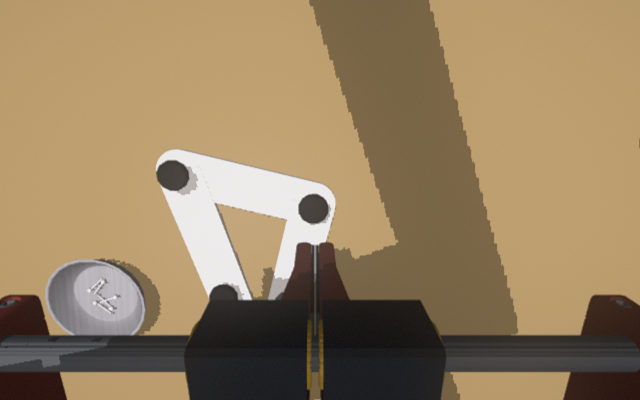

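The wrist view shows the square-corner pin at (313,208), just ahead of the shut fingertips at (315,244). The blunt pin is at (173,175) and the mid pin partly visible at (224,292). I'll measure the heads from here, with depth.

```bash
cat >> h.py <<'E'
def wpix(u,v,z,p,R):
    m=bot.camera_model('wrist');T=np.array(m['T_tool_cam'])
    d=R@T[:3,:3]@np.linalg.solve(m['camera_matrix'],[u,v,1.]);c=R@T[:3,3]+p
    return c+d*(z-c[2])/d[2]
def wdep(u,v,dep,p,R):
    m=bot.camera_model('wrist');T=np.array(m['T_tool_cam'])
    return R@(T[:3,:3]@(np.linalg.solve(m['camera_matrix'],[u,v,1.])*dep)+T[:3,3])+p
E
python3 - <<'E'
from h import *
im=cv2.imread('pics/w1.png');g=cv2.cvtColor(im,cv2.COLOR_BGR2GRAY);q=np.load('w1.npz');p,R,d=q['p'],q['R'],q['d']
for n,(u,v) in dict(sq=(313,208),bl=(173,175)).items():
    w=g[v-20:v+20,u-20:u+20];k=cv2.connectedComponentsWithStats((w<70).astype('uint8'));i=1+np.argmax(k[2][1:,4]);c=k[3][i]+[u-20,v-20]
    print(n,c,k[2][i],wpix(*c,0.018,p,R).round(4),wdep(*c,np.median(d[v-4:v+5,u-4:u+5]),p,R).round(4))
for u,v in((330,195),(250,190)): print('template',wdep(u,v,d[v,u],p,R).round(4))
print('table',wdep(150,100,d[100,150],p,R).round(4),'tip',wdep(308,246,d[246,308],p,R).round(4),wdep(322,246,d[246,322],p,R).round(4))
E
```

```text
sq [314.22242647 208.72426471] [  7   7  28  28 544] [0.5316 0.1066 0.018 ] [0.5312 0.1067 0.0195]
bl [171.14464286 174.03214286] [  4   6  31  29 560] [0.4802 0.0079 0.018 ] [0.4801 0.0083 0.0188]
template [0.5279 0.1206 0.0033]
template [0.5089 0.0587 0.0037]
table [4.246e-01 4.100e-03 3.000e-04] tip [0.5169 0.1072 0.1204] [0.518  0.1139 0.1216]
```

carry_out([
  {"x":0,"y":0,"z":0.1,"wx":0,"wy":0,"wz":0,"grip":-1},
  {"x":0,"y":0,"z":0.22,"wx":0,"wy":0,"wz":0,"grip":-1},
  {"x":0,"y":0,"z":0.36,"wx":0,"wy":0,"wz":0,"grip":-1},
  {"x":0,"y":0,"z":0.48,"wx":0,"wy":0,"wz":0,"grip":-1},
  {"x":0,"y":0,"z":0.56,"wx":0,"wy":0,"wz":0,"grip":-1},
  {"x":0,"y":0,"z":0.6,"wx":0,"wy":0,"wz":0,"grip":-1},
  {"x":0,"y":0,"z":0.6,"wx":0,"wy":0,"wz":0,"grip":-1},
  {"x":0,"y":0,"z":0.6,"wx":0,"wy":0,"wz":0,"grip":-1},
])

```text
clock: 3.48
ee_pos: [0.5322, 0.1089, 0.0394]
ee_rot: [[-0.974, 0.229, 0.001], [0.229, 0.974, 0.0], [-0.001, 0.0, -1.0]]
ft_force: [-0.1, -1.3, -0.1]
opening: -0.0
finger_force: 0.0
```

carry_out([
  {"x":0,"y":-0.015,"z":0.01,"wx":0,"wy":0,"wz":0,"grip":-1},
  {"x":0,"y":-0.015,"z":0.02,"wx":0,"wy":0,"wz":0,"grip":-1},
  {"x":0,"y":-0.015,"z":0.03,"wx":0,"wy":0,"wz":0,"grip":-1},
  {"x":0,"y":-0.015,"z":0.04,"wx":0,"wy":0,"wz":0,"grip":-1},
  {"x":0,"y":-0.015,"z":0.05,"wx":0,"wy":0,"wz":0,"grip":-1},
  {"x":0,"y":-0.015,"z":0.06,"wx":0,"wy":0,"wz":0,"grip":-1},
  {"x":0,"y":-0.015,"z":0.07,"wx":0,"wy":0,"wz":0,"grip":-1},
  {"x":0,"y":-0.015,"z":0.08,"wx":0,"wy":0,"wz":0,"grip":-1},
])

```text
clock: 4.15
ee_pos: [0.5313, 0.1066, 0.0267]
ee_rot: [[-0.973, 0.229, 0.0], [0.229, 0.973, 0.0], [-0.0, 0.0, -1.0]]
ft_force: [-0.2, -0.5, 2.2]
opening: 0.0003
finger_force: 1.2
```

carry_out([
  {"x":0,"y":0,"z":0.004,"wx":0,"wy":0,"wz":0,"grip":-1},
  {"x":0,"y":0,"z":0.008,"wx":0,"wy":0,"wz":0,"grip":-1},
  {"x":0,"y":0,"z":0.012,"wx":0,"wy":0,"wz":0,"grip":-1},
  {"x":0,"y":0,"z":0.015,"wx":0,"wy":0,"wz":0,"grip":-1},
  {"x":0,"y":0,"z":0.018,"wx":0,"wy":0,"wz":0,"grip":-1},
  {"x":0,"y":0,"z":0.021,"wx":0,"wy":0,"wz":0,"grip":-1},
  {"x":0,"y":0,"z":0.024,"wx":0,"wy":0,"wz":0,"grip":-1},
  {"x":0,"y":0,"z":0.024,"wx":0,"wy":0,"wz":0,"grip":-1},
])

```text
clock: 4.82
ee_pos: [0.5314, 0.1065, 0.0233]
ee_rot: [[-0.973, 0.229, 0.0], [0.229, 0.973, 0.0], [-0.0, 0.0, -1.0]]
ft_force: [-0.1, -0.4, 4.4]
opening: 0.0003
finger_force: 2.3
```

carry_out([
  {"x":0,"y":0,"z":0.001,"wx":0,"wy":0,"wz":0,"grip":-1},
  {"x":0,"y":0,"z":0.002,"wx":0,"wy":0,"wz":0,"grip":-1},
  {"x":0,"y":0,"z":0.003,"wx":0,"wy":0,"wz":0,"grip":-1},
  {"x":0,"y":0,"z":0.004,"wx":0,"wy":0,"wz":0,"grip":-1},
  {"x":0,"y":0,"z":0.004,"wx":0,"wy":0,"wz":0,"grip":-1},
  {"x":0,"y":0,"z":0.004,"wx":0,"wy":0,"wz":0,"grip":-1},
  {"x":0,"y":0,"z":0.004,"wx":0,"wy":0,"wz":0,"grip":-1},
  {"x":0,"y":0,"z":0.004,"wx":0,"wy":0,"wz":0,"grip":-1},
])

```text
clock: 5.48
ee_pos: [0.5314, 0.1066, 0.0232]
ee_rot: [[-0.973, 0.229, 0.0], [0.229, 0.973, 0.0], [-0.0, 0.0, -1.0]]
ft_force: [-1.9, -0.9, 10.6]
opening: 0.0004
finger_force: 5.3
```

Home: the force climbed 6 N with only 0.1 mm of travel, and the tip is at 12.2 mm. Now up and over to the sharp corner, high above the weight.

carry_out([
  {"x":0,"y":0,"z":-0.05,"wx":0,"wy":0,"wz":0,"grip":-1},
  {"x":0,"y":0,"z":-0.17,"wx":0,"wy":0,"wz":0,"grip":-1},
  {"x":0,"y":0,"z":-0.32,"wx":0,"wy":0,"wz":0,"grip":-1},
  {"x":0,"y":0,"z":-0.45,"wx":0,"wy":0,"wz":0,"grip":-1},
  {"x":-0.06,"y":-0.015,"z":-0.53,"wx":0,"wy":0,"wz":0,"grip":-1},
  {"x":-0.16,"y":-0.04,"z":-0.55,"wx":0,"wy":0,"wz":0,"grip":-1},
  {"x":-0.28,"y":-0.07,"z":-0.55,"wx":0,"wy":0,"wz":0,"grip":-1},
  {"x":-0.4,"y":-0.1,"z":-0.55,"wx":0,"wy":0,"wz":0,"grip":-1},
])

```text
clock: 6.15
ee_pos: [0.5865, 0.0781, 0.1057]
ee_rot: [[-0.974, 0.228, 0.0], [0.228, 0.974, 0.0], [-0.0, 0.0, -1.0]]
ft_force: [0.3, 0.4, 0.2]
opening: 0.0009
finger_force: 0.0
```

carry_out([
  {"x":-0.14,"y":-0.034,"z":0,"wx":0,"wy":0,"wz":0,"grip":-1},
  {"x":-0.28,"y":-0.068,"z":0,"wx":0,"wy":0,"wz":0,"grip":-1},
  {"x":-0.42,"y":-0.102,"z":0,"wx":0,"wy":0,"wz":0,"grip":-1},
  {"x":-0.56,"y":-0.136,"z":0,"wx":0,"wy":0,"wz":0,"grip":-1},
  {"x":-0.69,"y":-0.168,"z":0,"wx":0,"wy":0,"wz":0,"grip":-1},
  {"x":-0.79,"y":-0.193,"z":0,"wx":0,"wy":0,"wz":0,"grip":-1},
  {"x":-0.84,"y":-0.205,"z":0,"wx":0,"wy":0,"wz":0,"grip":-1},
  {"x":-0.84,"y":-0.205,"z":0,"wx":0,"wy":0,"wz":0,"grip":-1},
])

```text
clock: 6.82
ee_pos: [0.7026, 0.0188, 0.1048]
ee_rot: [[-0.973, 0.23, 0.0], [0.23, 0.973, 0.0], [-0.0, 0.0, -1.0]]
ft_force: [0.2, -0.1, 0.9]
opening: 0.0003
finger_force: 0.0
```

carry_out([
  {"x":0,"y":0,"z":0.08,"wx":0,"wy":0,"wz":0,"grip":-1},
  {"x":0,"y":0,"z":0.2,"wx":0,"wy":0,"wz":0,"grip":-1},
  {"x":0,"y":0,"z":0.32,"wx":0,"wy":0,"wz":0,"grip":-1},
  {"x":0,"y":0,"z":0.39,"wx":0,"wy":0,"wz":0,"grip":-1},
  {"x":0,"y":0,"z":0.43,"wx":0,"wy":0,"wz":0,"grip":-1},
  {"x":0,"y":0,"z":0.44,"wx":0,"wy":0,"wz":0,"grip":-1},
  {"x":0,"y":0,"z":0.44,"wx":0,"wy":0,"wz":0,"grip":-1},
  {"x":0,"y":0,"z":0.44,"wx":0,"wy":0,"wz":0,"grip":-1},
])

```text
clock: 7.48
ee_pos: [0.7022, 0.0196, 0.0397]
ee_rot: [[-0.974, 0.229, 0.001], [0.229, 0.974, 0.0], [-0.001, 0.0, -1.0]]
ft_force: [0.5, -0.5, 0.3]
opening: 0.0006
finger_force: 0.0
```

carry_out([
  {"x":0,"y":0,"z":0.01,"wx":0,"wy":0,"wz":0,"grip":-1},
  {"x":0,"y":0,"z":0.02,"wx":0,"wy":0,"wz":0,"grip":-1},
  {"x":0,"y":0,"z":0.03,"wx":0,"wy":0,"wz":0,"grip":-1},
  {"x":0,"y":0,"z":0.04,"wx":0,"wy":0,"wz":0,"grip":-1},
  {"x":0,"y":0,"z":0.05,"wx":0,"wy":0,"wz":0,"grip":-1},
  {"x":0,"y":0,"z":0.06,"wx":0,"wy":0,"wz":0,"grip":-1},
  {"x":0,"y":0,"z":0.07,"wx":0,"wy":0,"wz":0,"grip":-1},
  {"x":0,"y":0,"z":0.08,"wx":0,"wy":0,"wz":0,"grip":-1},
])

```text
clock: 8.15
ee_pos: [0.7019, 0.0194, 0.0271]
ee_rot: [[-0.973, 0.229, 0.0], [0.229, 0.973, -0.0], [-0.0, 0.0, -1.0]]
ft_force: [-0.1, -0.5, 2.7]
opening: 0.0001
finger_force: 1.2
```

carry_out([
  {"x":0,"y":0,"z":0.004,"wx":0,"wy":0,"wz":0,"grip":-1},
  {"x":0,"y":0,"z":0.008,"wx":0,"wy":0,"wz":0,"grip":-1},
  {"x":0,"y":0,"z":0.012,"wx":0,"wy":0,"wz":0,"grip":-1},
  {"x":0,"y":0,"z":0.015,"wx":0,"wy":0,"wz":0,"grip":-1},
  {"x":0,"y":0,"z":0.018,"wx":0,"wy":0,"wz":0,"grip":-1},
  {"x":0,"y":0,"z":0.021,"wx":0,"wy":0,"wz":0,"grip":-1},
  {"x":0,"y":0,"z":0.024,"wx":0,"wy":0,"wz":0,"grip":-1},
  {"x":0,"y":0,"z":0.024,"wx":0,"wy":0,"wz":0,"grip":-1},
])

```text
clock: 8.82
ee_pos: [0.7019, 0.0195, 0.0234]
ee_rot: [[-0.973, 0.229, 0.0], [0.229, 0.973, -0.0], [-0.0, 0.0, -1.0]]
ft_force: [-0.9, -0.6, 2.2]
opening: 0.0003
finger_force: 1.1
```

carry_out([
  {"x":0,"y":0,"z":0.001,"wx":0,"wy":0,"wz":0,"grip":-1},
  {"x":0,"y":0,"z":0.002,"wx":0,"wy":0,"wz":0,"grip":-1},
  {"x":0,"y":0,"z":0.003,"wx":0,"wy":0,"wz":0,"grip":-1},
  {"x":0,"y":0,"z":0.004,"wx":0,"wy":0,"wz":0,"grip":-1},
  {"x":0,"y":0,"z":0.005,"wx":0,"wy":0,"wz":0,"grip":-1},
  {"x":0,"y":0,"z":0.005,"wx":0,"wy":0,"wz":0,"grip":-1},
  {"x":0,"y":0,"z":0.005,"wx":0,"wy":0,"wz":0,"grip":-1},
  {"x":0,"y":0,"z":0.005,"wx":0,"wy":0,"wz":0,"grip":-1},
])

```text
clock: 9.48
ee_pos: [0.7019, 0.0194, 0.0233]
ee_rot: [[-0.973, 0.229, 0.0], [0.229, 0.973, -0.0], [-0.0, -0.0, -1.0]]
ft_force: [-2.4, -1.0, 7.6]
opening: 0.0006
finger_force: 3.8
```

The sharp pin is home: same height, and the force rose against the stop. Next is the blunt corner, passing high over the mid pin.

carry_out([
  {"x":0,"y":0,"z":-0.05,"wx":0,"wy":0,"wz":0,"grip":-1},
  {"x":0,"y":0,"z":-0.17,"wx":0,"wy":0,"wz":0,"grip":-1},
  {"x":0,"y":0,"z":-0.32,"wx":0,"wy":0,"wz":0,"grip":-1},
  {"x":0,"y":0,"z":-0.45,"wx":0,"wy":0,"wz":0,"grip":-1},
  {"x":0.07,"y":-0.02,"z":-0.53,"wx":0,"wy":0,"wz":0,"grip":-1},
  {"x":0.18,"y":-0.052,"z":-0.55,"wx":0,"wy":0,"wz":0,"grip":-1},
  {"x":0.32,"y":-0.092,"z":-0.55,"wx":0,"wy":0,"wz":0,"grip":-1},
  {"x":0.46,"y":-0.133,"z":-0.55,"wx":0,"wy":0,"wz":0,"grip":-1},
])

```text
clock: 10.15
ee_pos: [0.6296, 0.0159, 0.1057]
ee_rot: [[-0.973, 0.229, 0.001], [0.229, 0.973, 0.0], [-0.001, 0.0, -1.0]]
ft_force: [0.7, 0.4, -0.8]
opening: 0.0004
finger_force: 0.0
```

carry_out([
  {"x":0.15,"y":-0.043,"z":0,"wx":0,"wy":0,"wz":0,"grip":-1},
  {"x":0.31,"y":-0.09,"z":0,"wx":0,"wy":0,"wz":0,"grip":-1},
  {"x":0.47,"y":-0.136,"z":0,"wx":0,"wy":0,"wz":0,"grip":-1},
  {"x":0.63,"y":-0.182,"z":0,"wx":0,"wy":0,"wz":0,"grip":-1},
  {"x":0.78,"y":-0.225,"z":0,"wx":0,"wy":0,"wz":0,"grip":-1},
  {"x":0.89,"y":-0.257,"z":0,"wx":0,"wy":0,"wz":0,"grip":-1},
  {"x":0.953,"y":-0.275,"z":0,"wx":0,"wy":0,"wz":0,"grip":-1},
  {"x":0.953,"y":-0.275,"z":0,"wx":0,"wy":0,"wz":0,"grip":-1},
])

```text
clock: 10.82
ee_pos: [0.4795, 0.0084, 0.1051]
ee_rot: [[-0.973, 0.229, -0.002], [0.229, 0.973, 0.0], [0.002, -0.0, -1.0]]
ft_force: [-0.1, -0.5, -0.3]
opening: 0.0005
finger_force: 0.0
```

carry_out([
  {"x":0,"y":0,"z":0.08,"wx":0,"wy":0,"wz":0,"grip":-1},
  {"x":0,"y":0,"z":0.2,"wx":0,"wy":0,"wz":0,"grip":-1},
  {"x":0,"y":0,"z":0.32,"wx":0,"wy":0,"wz":0,"grip":-1},
  {"x":0,"y":0,"z":0.39,"wx":0,"wy":0,"wz":0,"grip":-1},
  {"x":0,"y":0,"z":0.43,"wx":0,"wy":0,"wz":0,"grip":-1},
  {"x":0,"y":0,"z":0.44,"wx":0,"wy":0,"wz":0,"grip":-1},
  {"x":0,"y":0,"z":0.44,"wx":0,"wy":0,"wz":0,"grip":-1},
  {"x":0,"y":0,"z":0.44,"wx":0,"wy":0,"wz":0,"grip":-1},
])

```text
clock: 11.48
ee_pos: [0.4821, 0.0084, 0.0396]
ee_rot: [[-0.973, 0.229, 0.001], [0.229, 0.973, -0.0], [-0.001, 0.0, -1.0]]
ft_force: [-0.4, -0.1, 0.5]
opening: 0.0005
finger_force: 0.0
```

carry_out([
  {"x":0,"y":0,"z":0.01,"wx":0,"wy":0,"wz":0,"grip":-1},
  {"x":0,"y":0,"z":0.02,"wx":0,"wy":0,"wz":0,"grip":-1},
  {"x":0,"y":0,"z":0.03,"wx":0,"wy":0,"wz":0,"grip":-1},
  {"x":0,"y":0,"z":0.04,"wx":0,"wy":0,"wz":0,"grip":-1},
  {"x":0,"y":0,"z":0.05,"wx":0,"wy":0,"wz":0,"grip":-1},
  {"x":0,"y":0,"z":0.06,"wx":0,"wy":0,"wz":0,"grip":-1},
  {"x":0,"y":0,"z":0.07,"wx":0,"wy":0,"wz":0,"grip":-1},
  {"x":0,"y":0,"z":0.08,"wx":0,"wy":0,"wz":0,"grip":-1},
])

```text
clock: 12.15
ee_pos: [0.4815, 0.0083, 0.0271]
ee_rot: [[-0.973, 0.229, 0.0], [0.229, 0.973, -0.0], [-0.0, 0.0, -1.0]]
ft_force: [-0.4, 0.9, 2.7]
opening: 0.0007
finger_force: 1.2
```

carry_out([
  {"x":0,"y":0,"z":0.004,"wx":0,"wy":0,"wz":0,"grip":-1},
  {"x":0,"y":0,"z":0.008,"wx":0,"wy":0,"wz":0,"grip":-1},
  {"x":0,"y":0,"z":0.012,"wx":0,"wy":0,"wz":0,"grip":-1},
  {"x":0,"y":0,"z":0.015,"wx":0,"wy":0,"wz":0,"grip":-1},
  {"x":0,"y":0,"z":0.018,"wx":0,"wy":0,"wz":0,"grip":-1},
  {"x":0,"y":0,"z":0.021,"wx":0,"wy":0,"wz":0,"grip":-1},
  {"x":0,"y":0,"z":0.024,"wx":0,"wy":0,"wz":0,"grip":-1},
  {"x":0,"y":0,"z":0.024,"wx":0,"wy":0,"wz":0,"grip":-1},
])

```text
clock: 12.82
ee_pos: [0.4815, 0.0083, 0.0235]
ee_rot: [[-0.973, 0.229, 0.0], [0.229, 0.973, -0.0], [-0.0, -0.0, -1.0]]
ft_force: [-0.2, 0.1, 1.7]
opening: 0.0007
finger_force: 0.6
```

carry_out([
  {"x":0,"y":0,"z":0.001,"wx":0,"wy":0,"wz":0,"grip":-1},
  {"x":0,"y":0,"z":0.002,"wx":0,"wy":0,"wz":0,"grip":-1},
  {"x":0,"y":0,"z":0.003,"wx":0,"wy":0,"wz":0,"grip":-1},
  {"x":0,"y":0,"z":0.004,"wx":0,"wy":0,"wz":0,"grip":-1},
  {"x":0,"y":0,"z":0.004,"wx":0,"wy":0,"wz":0,"grip":-1},
  {"x":0,"y":0,"z":0.004,"wx":0,"wy":0,"wz":0,"grip":-1},
  {"x":0,"y":0,"z":0.004,"wx":0,"wy":0,"wz":0,"grip":-1},
  {"x":0,"y":0,"z":0.004,"wx":0,"wy":0,"wz":0,"grip":-1},
])

```text
clock: 13.48
ee_pos: [0.4815, 0.0084, 0.0233]
ee_rot: [[-0.973, 0.229, 0.0], [0.229, 0.973, -0.0], [-0.0, 0.0, -1.0]]
ft_force: [-1.5, -0.5, 7.9]
opening: 0.0007
finger_force: 3.6
```

The third pin is home. I'll retreat and check.

carry_out([
  {"x":0,"y":0,"z":-0.05,"wx":0,"wy":0,"wz":0,"grip":-1},
  {"x":0,"y":0,"z":-0.17,"wx":0,"wy":0,"wz":0,"grip":-1},
  {"x":0,"y":0,"z":-0.32,"wx":0,"wy":0,"wz":0,"grip":-1},
  {"x":0,"y":0,"z":-0.47,"wx":0,"wy":0,"wz":0,"grip":-1},
  {"x":0,"y":0,"z":-0.62,"wx":0,"wy":0,"wz":0,"grip":-1},
  {"x":0,"y":0,"z":-0.77,"wx":0,"wy":0,"wz":0,"grip":-1},
  {"x":0,"y":0,"z":-0.9,"wx":0,"wy":0,"wz":0,"grip":-1},
  {"x":0,"y":0,"z":-1,"wx":0,"wy":0,"wz":0,"grip":-1},
])

```text
clock: 14.15
ee_pos: [0.4817, 0.0084, 0.1749]
ee_rot: [[-0.973, 0.229, 0.002], [0.229, 0.973, -0.0], [-0.001, 0.0, -1.0]]
ft_force: [0.4, 0.6, -0.9]
opening: 0.0005
finger_force: 0.0
```

carry_out([
  {"x":-0.08,"y":0.03,"z":-0.1,"wx":0,"wy":0,"wz":0,"grip":-1},
  {"x":-0.22,"y":0.08,"z":-0.2,"wx":0,"wy":0,"wz":0,"grip":-1},
  {"x":-0.38,"y":0.14,"z":-0.3,"wx":0,"wy":0,"wz":0,"grip":-1},
  {"x":-0.55,"y":0.2,"z":-0.38,"wx":0,"wy":0,"wz":0,"grip":-1},
  {"x":-0.72,"y":0.26,"z":-0.44,"wx":0,"wy":0,"wz":0,"grip":-1},
  {"x":-0.87,"y":0.32,"z":-0.48,"wx":0,"wy":0,"wz":0,"grip":-1},
  {"x":-0.95,"y":0.35,"z":-0.5,"wx":0,"wy":0,"wz":0,"grip":-1},
  {"x":-1,"y":0.37,"z":-0.5,"wx":0,"wy":0,"wz":0,"grip":-1},
])

```text
clock: 14.82
ee_pos: [0.6418, 0.0283, 0.2488]
ee_rot: [[-0.974, 0.229, 0.002], [0.229, 0.974, 0.0], [-0.002, 0.0, -1.0]]
ft_force: [-0.0, -0.5, 0.9]
opening: 0.0005
finger_force: 0.0
```

carry_out([
  {"x":-0.08,"y":0.03,"z":0,"wx":0,"wy":0,"wz":0,"grip":-1},
  {"x":-0.2,"y":0.05,"z":0,"wx":0,"wy":0,"wz":0,"grip":-1},
  {"x":-0.34,"y":0.08,"z":0,"wx":0,"wy":0,"wz":0,"grip":-1},
  {"x":-0.48,"y":0.1,"z":0,"wx":0,"wy":0,"wz":0,"grip":-1},
  {"x":-0.6,"y":0.1,"z":0,"wx":0,"wy":0,"wz":0,"grip":-1},
  {"x":-0.67,"y":0.1,"z":0,"wx":0,"wy":0,"wz":0,"grip":-1},
  {"x":-0.7,"y":0.1,"z":0,"wx":0,"wy":0,"wz":0,"grip":-1},
  {"x":-0.7,"y":0.1,"z":0,"wx":0,"wy":0,"wz":0,"grip":-1},
])

```text
clock: 15.48
ee_pos: [0.7456, 0.0184, 0.2471]
ee_rot: [[-0.973, 0.229, -0.001], [0.229, 0.973, -0.0], [0.001, -0.0, -1.0]]
ft_force: [-0.1, -0.2, -0.6]
opening: 0.0007
finger_force: 0.0
```

Run:
```python
from h import *
s=bot.state();p,R=np.array(s['ee_pos']),np.array(s['ee_rot']);print(s['clock'],p,s['ft_force'])
im,d=bot.read_camera('wrist');save('w',im,'w2')
m=bot.camera_model('wrist');T=np.array(m['T_tool_cam'])
for n,X in dict(sq=(.5316,.1066,.012),sh=(.7019,.0196,.012),bl=(.4815,.0085,.012),mid=(.592,.0142,.0195)).items():
    c=T[:3,:3].T@(R.T@(np.array(X)-p)-T[:3,3]);u,v=(np.array(m['camera_matrix'])@c)[:2]/c[2];u,v=int(round(u)),int(round(v))
    if 5<u<635 and 5<v<395: print(n,u,v,wdep(u,v,np.median(d[v-3:v+4,u-3:u+4]),p,R).round(4))
    else: print(n,u,v,'out')
```

```text
15.4833 [0.74563559 0.01835141 0.24710489] [-0.11896582 -0.18501188 -0.61041332]
sq 355 -72 out
sh 307 132 [0.702  0.0193 0.0116]
bl 238 -107 out
mid 275 22 [0.5917 0.0142 0.0191]
```

View pics/w2.png

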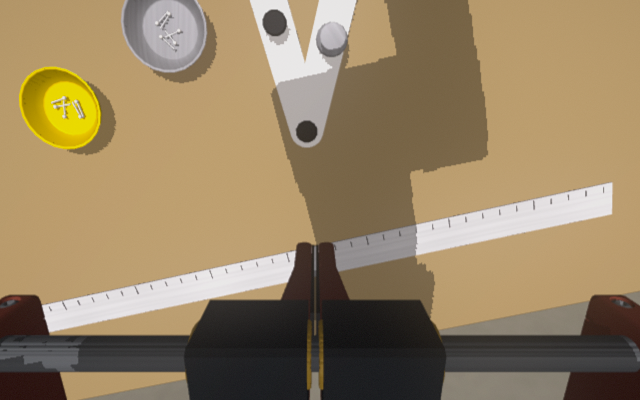

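The wrist view shows the sharp pin (307,132) down at 11.6 mm and the mid pin (275,22) standing at 19 mm. The weight (332,39) and dish (165,25) are undisturbed. I'll go back a bit to see the other two.

carry_out([
  {"x":0.08,"y":0,"z":0,"wx":0,"wy":0,"wz":0,"grip":-1},
  {"x":0.24,"y":0,"z":0,"wx":0,"wy":0,"wz":0,"grip":-1},
  {"x":0.42,"y":0,"z":0,"wx":0,"wy":0,"wz":0,"grip":-1},
  {"x":0.6,"y":0,"z":0,"wx":0,"wy":0,"wz":0,"grip":-1},
  {"x":0.76,"y":0,"z":0,"wx":0,"wy":0,"wz":0,"grip":-1},
  {"x":0.88,"y":0,"z":0,"wx":0,"wy":0,"wz":0,"grip":-1},
  {"x":0.95,"y":0,"z":0,"wx":0,"wy":0,"wz":0,"grip":-1},
  {"x":0.95,"y":0,"z":0,"wx":0,"wy":0,"wz":0,"grip":-1},
])

```text
clock: 16.2
ee_pos: [0.6047, 0.0518, 0.2483]
ee_rot: [[-0.974, 0.228, -0.001], [0.228, 0.974, 0.0], [0.001, -0.0, -1.0]]
ft_force: [0.3, 0.2, 0.2]
opening: 0.0003
finger_force: 0.0
```

Run:
```python
from h import *
s=bot.state();p,R=np.array(s['ee_pos']),np.array(s['ee_rot']);print(s['clock'],p,s['ft_force'])
im,d=bot.read_camera('wrist');save('w',im,'w3')
m=bot.camera_model('wrist');T=np.array(m['T_tool_cam'])
for n,X in dict(sq=(.5316,.1066,.012),bl=(.4815,.0085,.012),mid=(.592,.0142,.0195)).items():
    c=T[:3,:3].T@(R.T@(np.array(X)-p)-T[:3,3]);u,v=(np.array(m['camera_matrix'])@c)[:2]/c[2];u,v=int(round(u)),int(round(v))
    if 5<u<635 and 5<v<395: print(n,u,v,wdep(u,v,np.median(d[v-3:v+4,u-3:u+4]),p,R).round(4))
    else: print(n,u,v,'out')
```

```text
16.2 [0.60466823 0.05177911 0.24829714] [0.30861116 0.15725334 0.17782686]
sq 350 92 [0.5313 0.1064 0.0115]
bl 247 65 [0.4811 0.0085 0.0116]
mid 279 169 [0.5925 0.0136 0.0189]
```

View pics/w3.png

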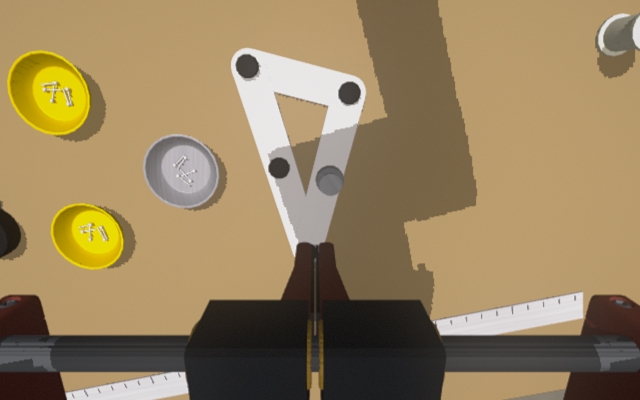

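The square pin (350,92) and blunt pin (247,65) are down at 11.5 mm. The mid pin (279,169) is still up at 19 mm, and the weight, dish, tape and spool are in place. Handing in.

```bash
python3 -c "
from station import bot
print(bot.finish_job())"
```

```text
the job is handed in; nothing more can be done
None
```

I pressed the three corner pins fully home in the order asked (square, sharpest, remaining) and left the fourth standing. The weight, dish, tape measure and spool look unmoved in the pictures, and I handed the job in after about 16 s of the 45 s allowed.

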